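# Load the vial into the guarded exposure station

### The arm

A 6-joint arm with a two-finger parallel gripper is mounted at the origin on a cart in front of the work surface, level with it; the furniture and walls round the work are solid. World frame = base frame: x ahead of the robot, y to its left, z up, the work surface at z = 0. Lengths are in mm, angles in rad, forces in N, time in s.
With the tool pointing down it reaches from about 300 to 875 mm from the base axis. Payload 4.2 kg.
Tool frame: the origin (TCP) lies between the finger pads; the fingertips stand 19 mm ahead of it and the grasp point (between the pads) is the TCP (env.tcp_to_tips is the z of the fingertips in the tool frame, in mm); z points along the fingers, y is the line along which they close (so a half turn about z gives the same grasp; the last joint's range is limited). The gripper opens to 85 mm and grips with 20 to 120 N. Pads are 22 mm wide; open, the fingers measure 114 mm over their backs; the gripper's body (76 mm by 85 mm) begins 54 mm behind the grasp point. The pads swing forward as they close: fully open they stand 13 mm farther back than shut.
Start: joints at [-1.159, 0.32, 1.565, -0, 1.257, -0.02], TCP at [240.645, -522.235, 250.338] pointing down, gripper open.
Joint ranges: [-3.11, 3.11], [-0.84, 2.01], [0.21, 2.61], [-1.34, 4.49], [0.05, 2.63], [-2.56, 2.56]. Speed limits (rad/s): [2.57, 2.57, 3.14, 3.14, 3.14, 3.14].

### API

Orientations are given as a 3x3 rotation matrix whose columns are the frame's x, y, z axes.
In Python, from cell import telemetry, imaging, job, env gives the robot as it stands.
- The arm moves only by the tool step_arm, never from a script. Its argument "motion" is a list that holds one entry, the list of rows, each a list of 7 numbers: the turn, a rotation vector about the tool's x, y, z as a fraction of full scale, then the shift along the tool's x, y, z as a fraction of full scale, then the closure, from 0 (fully open) to 1 (shut). A call has 1 to 12 rows; each row shifts and turns the commanded pose from where the row before left it, along the tool's axes as they then stand; what a row does not reach is not made up. Full scale, the value 1, is 0.04 m for a shift and 8 degrees for a turn. A row lasts 1/10 s, in which the tool goes at most 50 mm and 8.59 degrees, less where a joint would pass 70% of its speed; a pose out of reach is approached as far as the arm can. A call with a number of a shift or a turn outside -1 to 1 is refused whole. A call with a gripper value outside its range is refused whole. The fingers move at their own pace and stop on an object; "force" is the grip in N (left out, the last holds). Time passes only in rows, so rows that do not move let the fingers close. It gives the time, the measured TCP pose, the force, the opening and the grip force at its end, in the units of the state.
- telemetry.state(): the state, without advancing time (a new reading comes with each control period).
- imaging.camera(name): name is "scene" or "side" or "wrist"; returns the picture (480x640x3 uint8, blue, green, red); there is no depth.
- imaging.get_calibration(name): a dict with "fovy" (degrees; the focal length in pixels is half the picture's height over the tangent of half this angle, whatever the lens; pixels are square), "cx", "cy" (the principal point, pixels), "D" ([k1, k2, p1, p2, k3] as OpenCV has them; the pictures are not rectified), "extrinsics" (4x4, takes a point from world to camera coordinates). Camera axes: x right, y down, z forward; pixel columns grow to the right and rows downward; lengths in mm; the calibration is good to about 2 mm. A picture is of the moment at which its call begins: read the wrist's pose just before it. get_calibration takes no time and is no camera call; for the wrist camera it gives the pose at the moment of the call.
- job.finish_job(): hands the job in; it is judged then, once.
The state is a dict: "time_s": time; "joint_positions": joint angles; "qd": joint speeds; "joint_torque": joint torques, N m; "position": TCP position; "tcp_rot": TCP orientation; "wrist_force": force on the tool from outside, world axes, zero at the start; "ft_torque": the same for the moment, N m; "width": opening from 0.0 (shut) to 1.0 (fully open); "grasp_force": force on a finger pad.
Only numpy, scipy, OpenCV 4.12 (cv2) and the standard library are available. Lean on these libraries where they do the work, as an engineer would, in place of code of your own. Each camera call takes 0.05 s, during which the arm holds its last target. There are 200 camera calls.

### The job

Swing the hinged clear guard of the exposure station up and fully back, take the vial that stands on the stack of cards and stand it upright in the round nest of the station, then gently lower the guard until it is fully closed over the vial. Leave the two spare vials on the desk where they are, and let go of everything.

Things in the scene. Friction and masses are not known exactly. Their poses are not given: they have to be found in the camera images.
- sample_vial: the vial to load: amber, black screw cap, 18 mm diameter, 44 mm tall, standing upright on a fixed stack of white cards (99 x 86 mm, 9 mm thick); two spare vials look the same but stand directly on the desk. Origin: centre of its underside, z up along its axis. About 20 g; pinch it across the body.
- nest (a point): centre of the floor of the nest, a round recess 42 mm wide, 6 mm deep, in the station's fixed grey base (180 x 120 x 30 mm); its floor is 24 mm above the desk. Axes: x from the station's front (robot side) to its rear, y left, z up. Base spans x -50 to +130 mm. The guard's hinge line runs along y at x +80, z +54 mm; behind it a housing rises to z +46 mm.
- guard_handle (a point): middle of the guard's handle, a round steel bar 10 mm thick along the station's y, 93 mm between two side arms, 175 mm ahead of the hinge line and, with the guard closed, 20 mm below it (58 mm above the desk). A 45 mm gap separates bar and guard front, so fingers pass from above before and behind the bar. Only the desk lies below.
- guard (a joint): angle of the guard, rad: 0 closed, growing as the handle is lifted, stop at 2.1 (leaning back, 30 degrees past upright); starts at 0 to 0.2. The guard is a clear hood in a steel frame, 128 mm deep, 100 mm wide, 46 mm high, 0.2 kg. Its stiff hinge keeps it where it is left; 1 to 3 N at the handle moves it either way.
- spare_vial_a: a spare vial, the same as the sample vial, standing on the desk. Origin: centre of its underside.
- spare_vial_b: another spare vial, standing on the desk farther back. Origin: centre of its underside.
There are look-alikes about, which are no part of the job. Leave any brown or green look-alike of the sample_vial alone.

How it is judged:
By the outcome, as a careful person would: the job done as asked, in the order asked, and still so for the second after the job is handed in, with the robot touching nothing.
It also fails if it takes over 72 s, if anything falls off the work surface, if the arm or the gripper's body presses on something with over 40 N, if the wrist force passes 120 N, or if a joint passes its speed limit or range.

## Working session

There is one attempt and no reset: what is moved stays moved. The work goes in short steps, Python scripts to look and compute and a tool call to move; the robot and the scene stay as the last step left them, time stands still between calls to the robot, and variables do not carry over. Pictures are saved under pics/ and viewed, at most 10 in all, crops included, and the job is handed in when it is done.

Besides the shell and the picture viewer there is one more tool, called after "Emit:" by a JSON object that holds its "api" and its "payload", one argument or row to a line. step_arm: Moves the arm, as the interface text tells. Its arguments: {"type":"object","properties":{"motion":{"type":"array"},"force":{"type":"number"}},"required":["motion"]}

```bash
mkdir -p pics; ls
python3 - <<'E'
from cell import telemetry, imaging
import cv2, numpy as np
for n in ["scene","side"]:
    c=imaging.get_calibration(n); print(n,c['fovy'],c['cx'],c['cy'],c['D'],np.round(c['extrinsics'],3).tolist())
    im=imaging.camera(n); cv2.imwrite(f'pics/{n}0.png',im)
print(telemetry.state())
E
```

```text
pics
scene 56.54204141248165 313.44367440727774 240.21464490568113 [0.03845176 0.         0.         0.         0.        ] [[-0.897, -0.442, -0.002, 541.255], [-0.239, 0.488, -0.839, 200.098], [0.372, -0.752, -0.544, 929.627], [0.0, 0.0, 0.0, 1.0]]
side 44.914155769667516 315.44695207786805 232.13497851620852 [-0.05600382  0.          0.          0.          0.        ] [[1.0, 0.006, 0.01, -557.465], [0.012, -0.737, -0.676, 90.281], [0.003, 0.676, -0.737, 1143.261], [0.0, 0.0, 0.0, 1.0]]
{'time_s': 0.1, 'joint_positions': array([-1.15901081e+00,  3.20239475e-01,  1.56559223e+00,  1.38919865e-05,
        1.25738923e+00, -1.99805984e-02]), 'qd': array([-1.78106546e-04, -9.46574737e-04, -1.70624717e-03,  9.85081683e-04,
        5.53776126e-05, -4.77435235e-04]), 'joint_torque': array([-2.82163319e-04, -4.16408265e+01, -2.34705448e+01, -6.03564422e-05,
        4.88695034e-03,  2.17342023e-05]), 'position': array([ 240.47454968, -521.85066215,  249.54603182]), 'tcp_rot': array([[ 9.08229902e-01,  4.18471070e-01, -6.39602865e-04],
       [ 4.18471556e-01, -9.08228668e-01,  1.49745881e-03],
       [ 4.57375334e-05, -1.62769248e-03, -9.99998674e-01]]), 'wrist_force': array([-0.35107178, -0.62088998, -0.36278138]), 'ft_torque': array([0.01532349, 0.01339172, 0.04792125]), 'grasp_force': 0.0, 'width': 1.0016856143870045}
```

View pics/scene0.png

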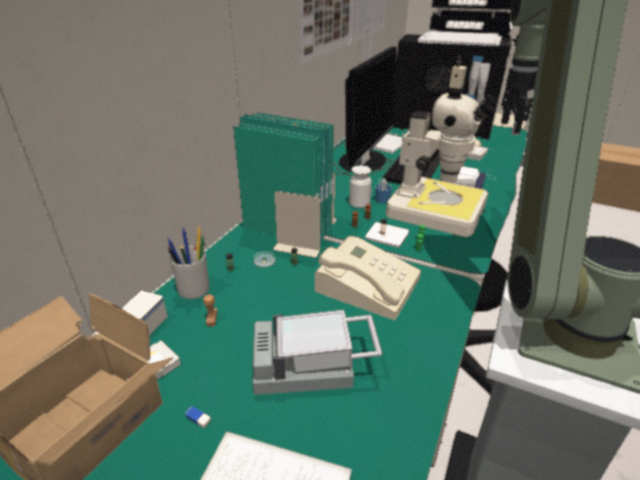

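View pics/side0.png

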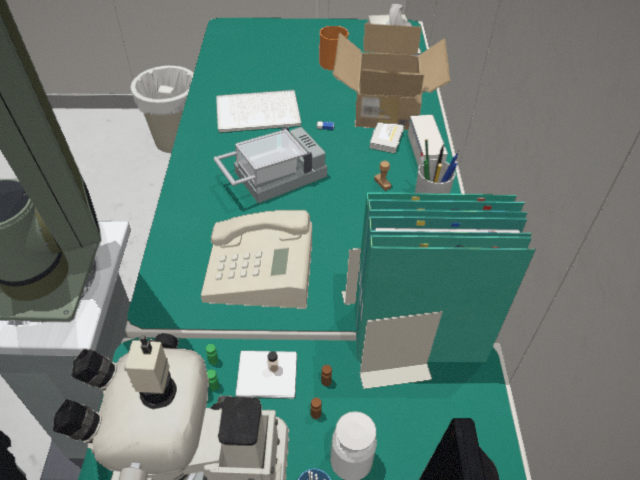

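The scene view shows the station at about (305,350), with its handle bar at (370,335), and the vial on the cards at (383,230). The spares are at (230,262) and (294,256). The side view shows the station at (275,165), with its handle at (235,170), and the vial on the cards at (272,362). Brown look-alikes are at (327,375) and (315,408), green ones at (211,352) and (213,380).

```bash
cat > h.py <<'E'
import cv2, numpy as np
from cell import imaging
def cam(n):
    c=imaging.get_calibration(n); f=240/np.tan(np.radians(c['fovy']/2))
    return np.array([[f,0,c['cx']],[0,f,c['cy']],[0,0,1.]]),np.array(c['D']),np.array(c['extrinsics'])
def ray(c,p):
    K,D,E=c; u=cv2.undistortPoints(np.array([[p]],float),K,D)[0,0]
    R=E[:3,:3]; return -R.T@E[:3,3], R.T@np.array([u[0],u[1],1])
def onz(c,p,z):
    o,d=ray(c,p); return o+d*(z-o[2])/d[2]
def tri(c1,p1,c2,p2):
    o1,d1=ray(c1,p1);o2,d2=ray(c2,p2)
    s=np.linalg.lstsq(np.c_[d1,-d2],o2-o1,rcond=None)[0]
    a=o1+s[0]*d1;b=o2+s[1]*d2; return (a+b)/2,np.linalg.norm(a-b)
def proj(c,P):
    K,D,E=c; return cv2.projectPoints(np.atleast_2d(np.array(P,float)),cv2.Rodrigues(E[:3,:3])[0],E[:3,3],K,D)[0][:,0]
E
python3 - <<'E'
import cv2,numpy as np
from h import *
a=cv2.imread('pics/scene0.png');b=cv2.imread('pics/side0.png')
def cr(i,x,y,w,h,W,H): return cv2.resize(i[y:y+h,x:x+w],(W,H),interpolation=cv2.INTER_CUBIC)
top=np.hstack([cr(a,245,300,140,100,420,300),cr(b,208,120,126,100,378,300)])
bot=np.hstack([cr(a,345,205,84,60,420,300),cr(b,230,340,75,60,378,300)])
cv2.imwrite('pics/m1.png',np.vstack([top,bot]))
S,D=cam('scene'),cam('side')
print(ray(S,(0,0))[0],ray(D,(0,0))[0])
print('vial cap',tri(S,(383,224),D,(272,354)))
for p in [(230,268),(294,263)]: print('spare',onz(S,p,0))
E
```

```text
[187.39779529 840.91362834 674.4992038 ] [ 552.64618764 -703.20959642  908.86808095]
vial cap (array([ 484.1632317 , -190.41881981,   42.70196126]), np.float64(0.46682804543864687))
spare [781.28980838 117.43174311   0.        ]
spare [645.99110366  27.1658352    0.        ]
```

View pics/m1.png

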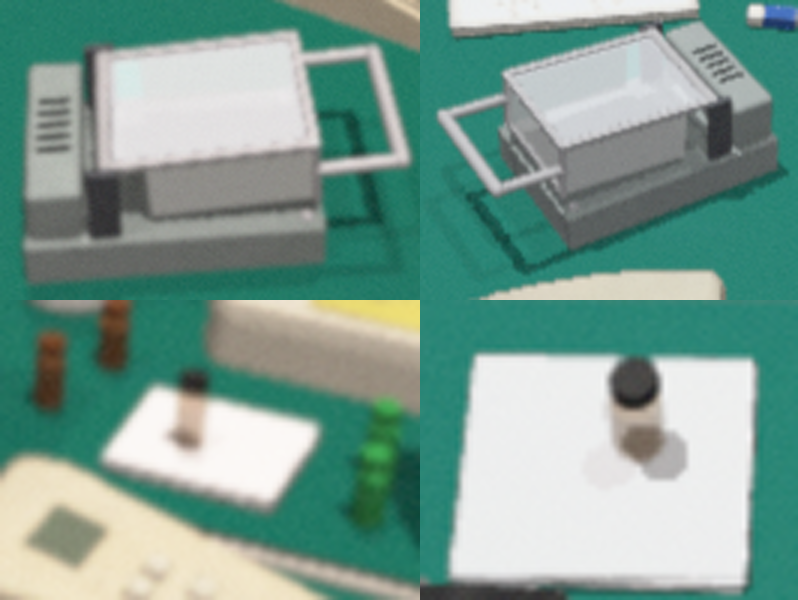

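Run:
```python
from h import *
np.set_printoptions(precision=1,suppress=True)
S,D=cam('scene'),cam('side')
print('cap',tri(S,(383.8,220.8),D,(272.5,355.8)),onz(S,(383.8,220.8),53),onz(D,(272.5,355.8),53))
A=tri(S,(370,316),D,(233.7,183.3));B=tri(S,(380,353.3),D,(215.7,158.7));print('bar',A,B, B[0]-A[0])
fl0=onz(S,(353.3,386.7),0);rl0=onz(S,(253.3,394),0);fl=onz(S,(353.3,377.3),30);rl=onz(S,(253.3,383.3),30)
fr0=onz(D,(258,202.3),0);rr0=onz(D,(329.7,177.3),0);fr=onz(D,(258,191.7),30);rr=onz(D,(327.3,165),30);fl2=onz(D,(234.7,161.7),30)
for n in 'fl0 fl fl2 rl0 rl fr0 fr rr0 rr'.split(): print(n,eval(n))
for a,b in((fl0,rl0),(fl,rl),(fr0,rr0),(fr,rr)): d=b-a;print(np.linalg.norm(d),np.degrees(np.arctan2(d[1],d[0])))
d=fr0-fl0;print(np.linalg.norm(d),np.degrees(np.arctan2(d[1],d[0]))+90)
# card corners top z=9 side
for p in [(475,353),(755,358),(748,580),(450,578)]: print('card',onz(D,(230+(p[0]-420)/378*75,340+(p[1]-300)/5),9))
```

```text
cap (array([ 485.3, -197.6,   48.9]), np.float64(1.2875392267894854)) [ 482.7 -190.9   53. ] [ 486.2 -199.9   53. ]
bar (array([380.6, 203.6,  71. ]), np.float64(3.015656551698796)) (array([331.8, 285.4,  69.2]), np.float64(3.333018769625164)) [-48.8  81.8  -1.8]
fl0 [363.9 320.2  -0. ]
fl [363.7 324.3  30. ]
fl2 [368.4 322.   30. ]
rl0 [520.2 414.7   0. ]
rl [517.7 414.6  30. ]
fr0 [428.1 219.6   0. ]
fr [429.7 222.3  30. ]
rr0 [588.8 305.3   0. ]
rr [582.5 314.   30. ]
182.72579305809825 31.169998818590873
178.5883042045757 30.37598192684637
182.09989397351882 28.058356419423863
178.19291104022102 30.994484322293083
119.31595791534151 32.55770993070148
card [ 426.2 -164.3    9. ]
card [ 524.8 -164.9    9. ]
card [ 524.9 -250.4    9. ]
card [ 425.7 -251.1    9. ]
```

The mosaic shows the guard nearly closed, with the handle bar running (370,316)–(380,353) in scene and (234,183)–(216,159) in side. The vial stands on the cards with its cap at scene (384,221) and side (272.5,356). That puts the station at yaw ≈ 30.5° and the nest at ≈ (439.5, 295.5). Before moving I'll check obstacles near the path.

Run:
```python
from h import *
np.set_printoptions(precision=1,suppress=True)
S,D=cam('scene'),cam('side')
print('scope top',tri(S,(457,68),D,(147,342)))
print('scope head',[onz(D,p,z) for p,z in (((208,370),150),((208,370),250),((120,350),200),((250,400),60),((288,425),60))])
print('phone',[onz(D,p,50) for p in ((215,215),(308,212),(310,300),(203,300))])
from cell import telemetry
K,Dd,E=cam('wrist');print(E,K); print(telemetry.state()['position'])
```

```text
scope top (array([ 391.2, -400.8,  417.4]), np.float64(1.4871780778681247))
scope head [array([ 400.9, -282.1,  150. ]), array([ 420.9, -337.6,  250. ]), array([ 283.2, -280.9,  200. ]), array([ 455.7, -283.9,   60. ]), array([ 517. , -324.4,   60. ])]
phone [array([349. , 130.2,  50. ]), array([540.6, 141.9,  50. ]), array([547.6, -81.9,  50. ]), array([353.6, -84.9,  50. ])]
[[   0.4   -0.9   -0.  -576.4]
 [  -0.9   -0.4    0.3  -42.7]
 [  -0.3   -0.1   -0.9  380.7]
 [   0.     0.     0.     1. ]] [[341.8   0.  316.5]
 [  0.  341.8 239. ]
 [  0.    0.    1. ]]
[ 240.5 -521.9  249.5]
```

Emit:
{"api": "step_arm", "payload": {
  "motion": [
    [[0, 0, -1, 0, 0, 0, 0], [0, 0, -1, 0, 0, -1, 0], [0, 0, -1, 0, 0, -1, 0], [0, 0, -1, 0, 0, -1, 0], [0, 0, -1, 0, 0, 0, 0], [0, 0, -1, 0, 0, 0, 0], [0, 0, -1, 0, 0, 0, 0], [0, 0, -1, 0, 0, 0, 0], [0, 0, -1, 0, 0, 0, 0], [0, 0, -1, 0, 0, 0, 0], [0, 0, -1, 0, 0, 0, 0], [0, 0, -0.98, 0, 0, 0, 0]]
  ]
}}

```text
time_s: 1.3
position: [240.6, -522.1, 369.8]
tcp_rot: [[-0.514, 0.858, -0.0], [0.858, 0.514, 0.001], [0.001, 0.0, -1.0]]
wrist_force: [-0.0, -0.3, 0.3]
width: 1.002
grasp_force: 0.0
```

Emit:
{"api": "step_arm", "payload": {
  "motion": [
    [[0, 0, 0, 0, 0, -1, 0], [0, 0, 0, 0, 0, -1, 0], [0, 0, 0, 0, 0, -1, 0], [0, 0, 0, 0, 0, -1, 0], [0, 0, 0, 0.75, 0.62, 0, 0], [0, 0, 0, 0.75, 0.62, 0, 0], [0, 0, 0, 0.75, 0.62, 0, 0], [0, 0, 0, 0.75, 0.62, 0, 0], [0, 0, 0, 0.75, 0.62, 0, 0], [0, 0, 0, 0.75, 0.62, 0, 0], [0, 0, 0, 0.75, 0.62, 0, 0], [0, 0, 0, 0.75, 0.62, 0, 0]]
  ]
}}

```text
time_s: 2.5
position: [289.1, -213.1, 530.0]
tcp_rot: [[-0.508, 0.861, -0.0], [0.861, 0.508, 0.0], [0.0, 0.0, -1.0]]
wrist_force: [1.2, -0.0, -0.7]
width: 1.002
grasp_force: 0.0
```

Run:
```python
from h import *
np.set_printoptions(precision=1,suppress=True)
W=cam('wrist'); im=imaging.camera('wrist'); cv2.imwrite('pics/w1.png',im)
print(ray(W,(316,239)),proj(W,[[485,-196,53],[485,-196,9],[475,-207,9],[322,-20,0]]))
```

```text
(array([ 246.7, -145.2,  654.2]), array([ 0.2, -0.3, -0.9])) [[414.3 219.6]
 [408.1 213.7]
 [400.7 215.8]
 [388.8  83.3]]
```

Emit:
{"api": "step_arm", "payload": {
  "motion": [
    [[0, 0, 0, 0.75, 0.62, 0, 0], [0, 0, 0, 0.75, 0.62, 0, 0], [0, 0, 0, 0.75, 0.62, 0, 0], [0, 0, 0, 0.75, 0.62, 0, 0], [0, 0, 0, 0.75, 0.62, 0, 0], [0, 0, 0, 0.75, 0.62, 0, 0], [0, 0, 0, 0.75, 0.62, 0, 0], [0, 0, 0, 0.75, 0.62, 0, 0], [0, 0, 0, 0.75, 0.62, 0, 0], [0, 0, 0, 0.75, 0.62, 0, 0], [0, 0, 0, 0.5, 0.4, 0, 0], [0, 0, 0, 0, 0, 0, 0]]
  ]
}}

```text
time_s: 3.75
position: [354.4, 197.6, 528.9]
tcp_rot: [[-0.512, 0.859, -0.003], [0.859, 0.512, -0.001], [0.001, -0.003, -1.0]]
wrist_force: [0.3, -0.2, -0.1]
width: 1.002
grasp_force: 0.0
```

Run:
```python
from h import *
np.set_printoptions(precision=1,suppress=True)
W=cam('wrist'); im=imaging.camera('wrist'); cv2.imwrite('pics/w2.png',im)
p=proj(W,[[357,246.5,70],[380.6,203.6,70],[331.8,285.4,70],[439.5,295.5,24]]);print(p)
w1=cv2.imread('pics/w1.png')[140:290,330:490]
a=cv2.resize(w1,(400,375),interpolation=cv2.INTER_CUBIC)
b=cv2.resize(im,(400,300))
x,y=p[0].astype(int)-[100,75]; x=max(x,0);y=max(y,0);print(x,y)
c=im[y:y+150,x:x+200];c=cv2.resize(c,(400,300),interpolation=cv2.INTER_CUBIC)
o=np.zeros((600,800,3),np.uint8);o[:375,:400]=a;o[:300,400:]=b;o[300:600,400:]=c
cv2.imwrite('pics/m2.png',o)
```

```text
[[334.4 149.5]
 [333.  179.1]
 [333.8 120.1]
 [386.9 147.9]]
234 74
```

View pics/m2.png

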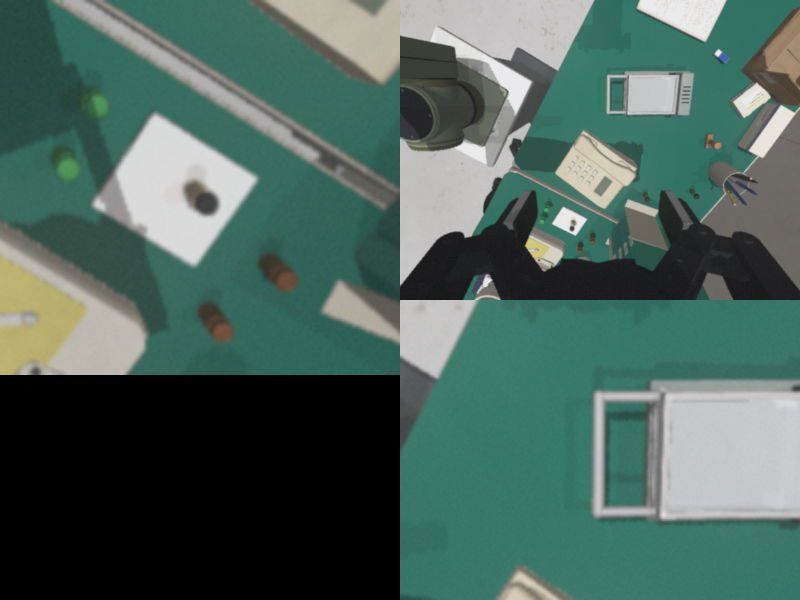

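The wrist view confirms the bar at (334, 121–181), parallel to the tool x axis as predicted. The vial's cap in the earlier wrist picture is at (412.8, 221.6).

Emit:
{"api": "step_arm", "payload": {
  "motion": [
    [[0, 0, 0, 0.5, 0.34, 0, 0.6], [0, 0, 0, 0.5, 0.34, 0, 0.6], [0, 0, 0, 0, 0, 1, 0.6], [0, 0, 0, 0, 0, 1, 0.6], [0, 0, 0, 0, 0, 1, 0.6], [0, 0, 0, 0, 0, 1, 0.6], [0, 0, 0, 0, 0, 1, 0.6], [0, 0, 0, 0, 0, 1, 0.6], [0, 0, 0, 0, 0, 1, 0.6], [0, 0, 0, 0, 0, 1, 0.6], [0, 0, 0, 0, 0, 0.5, 0.6], [0, 0, 0, 0, 0, 0, 0.6]]
  ],
  "force": 20
}}

```text
time_s: 5.0
position: [355.4, 241.1, 188.0]
tcp_rot: [[-0.508, 0.862, -0.005], [0.862, 0.508, -0.004], [-0.001, -0.007, -1.0]]
wrist_force: [-0.2, -0.3, 0.7]
width: 0.401
grasp_force: 0.0
```

Run:
```python
from h import *
np.set_printoptions(precision=2,suppress=True)
W=cam('wrist'); im=imaging.camera('wrist'); cv2.imwrite('pics/w3.png',im)
from cell import telemetry
s=telemetry.state();print(s['position'],s['joint_positions'],s['width'])
print(proj(W,[[357,246.5,70],[380.6,203.6,70],[331.8,285.4,70]]))
```

```text
[356.68 242.08 189.89] [ 0.57  0.15  1.96 -0.    1.03  0.04] 0.3995235622449273
[[325.4  232.1 ]
 [323.06 291.3 ]
 [323.12 168.99]]
```

View pics/w3.png

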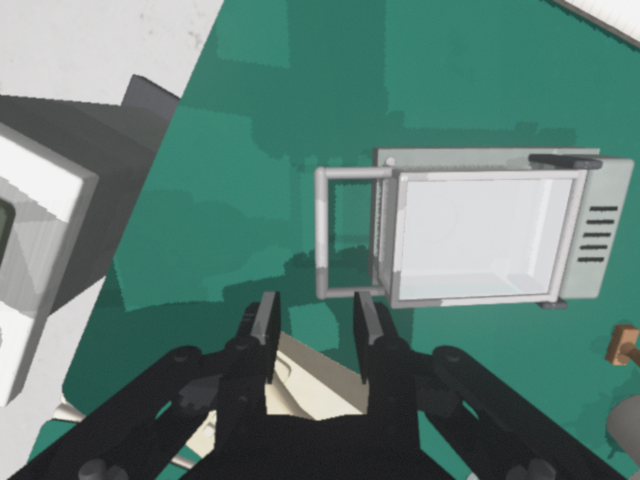

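The bar runs (321,170)–(322,297), midway between the fingertips' columns (about 262 and 372), and the nest ring shows through the hood near (440,210).

Run:
```python
from h import *
np.set_printoptions(precision=1,suppress=True)
from cell import telemetry
s=telemetry.state();R=s['tcp_rot'];p=s['position'];print(p)
W=cam('wrist');S=cam('scene');D=cam('side')
for z in(58,66,70):
  m=onz(W,(321.5,233.5),z);print(m,'tool delta',R.T@(m-p), np.linalg.norm(onz(W,(321,170),z)-onz(W,(322,297),z)))
K,Dd,E=W
print(tri(S,(375,334.6),W,(321.5,233.5)),tri(D,(224.7,171),W,(321.5,233.5)))
```

```text
[356.7 242.1 189.9]
[359.2 241.7  58. ] tool delta [ -1.6   2.3 131.9] 105.31871919065259
[357.8 243.8  66. ] tool delta [  1.    2.2 123.9] 102.0276259330367
[357.1 244.9  70. ] tool delta [  2.2   2.1 119.9] 100.38207930422877
(array([355.7, 244.2,  68.3]), np.float64(3.4233225452383524)) (array([357.7, 244.8,  69.3]), np.float64(0.8432811475078725))
```

Emit:
{"api": "step_arm", "payload": {
  "motion": [
    [[0, 0, 0, 0.04, 0.05, 0.5, 0.6], [0, 0, 0, 0, 0, 0.8, 0.6], [0, 0, 0, 0, 0, 0.8, 0.6], [0, 0, 0, 0, 0, 0.5, 0.6], [0, 0, 0, 0, 0, 0.4, 0.6], [0, 0, 0, 0, 0, 0, 0.6], [0, 0, 0, 0, 0, 0, 0.7], [0, 0, 0, 0, 0, 0, 0.8], [0, 0, 0, 0, 0, 0, 0.9], [0, 0, 0, 0, 0, 0, 1], [0, 0, 0, 0, 0, 0, 1], [0, 0, 0, 0, 0, 0, 1]]
  ],
  "force": 20
}}

```text
time_s: 6.25
position: [356.4, 244.8, 70.3]
tcp_rot: [[-0.509, 0.861, -0.003], [0.861, 0.509, -0.002], [-0.0, -0.003, -1.0]]
wrist_force: [-4.2, -2.8, 0.2]
width: 0.107
grasp_force: 19.5
```

Run:
```python
import numpy as np
e=-0.054+np.arange(25)*0.0855
x=-176.1*np.cos(e)/40;z=176.1*np.sin(e)/40
print(np.round(np.c_[np.diff(x),-np.diff(z)],2).tolist())
```

```text
[[-0.0, -0.38], [0.03, -0.38], [0.06, -0.37], [0.09, -0.37], [0.12, -0.36], [0.15, -0.34], [0.18, -0.33], [0.21, -0.31], [0.23, -0.29], [0.26, -0.27], [0.28, -0.25], [0.3, -0.23], [0.32, -0.2], [0.34, -0.17], [0.35, -0.14], [0.36, -0.11], [0.37, -0.08], [0.37, -0.05], [0.38, -0.02], [0.38, 0.02], [0.37, 0.05], [0.37, 0.08], [0.36, 0.11], [0.35, 0.14]]
```

Emit:
{"api": "step_arm", "payload": {
  "motion": [
    [[0, 0, 0, 0, 0, -0.38, 1], [0, 0, 0, 0, 0.03, -0.38, 1], [0, 0, 0, 0, 0.06, -0.37, 1], [0, 0, 0, 0, 0.09, -0.37, 1], [0, 0, 0, 0, 0.12, -0.36, 1], [0, 0, 0, 0, 0.15, -0.34, 1], [0, 0, 0, 0, 0.18, -0.33, 1], [0, 0, 0, 0, 0.21, -0.31, 1], [0, 0, 0, 0, 0.23, -0.29, 1], [0, 0, 0, 0, 0.26, -0.27, 1], [0, 0, 0, 0, 0.28, -0.25, 1], [0, 0, 0, 0, 0.3, -0.23, 1]]
  ]
}}

```text
time_s: 7.45
position: [420.5, 283.3, 227.3]
tcp_rot: [[-0.509, 0.861, -0.006], [0.861, 0.509, -0.003], [0.001, -0.007, -1.0]]
wrist_force: [-9.4, -3.5, 8.8]
width: 0.106
grasp_force: 20.1
```

Emit:
{"api": "step_arm", "payload": {
  "motion": [
    [[0, 0, 0, 0, 0.32, -0.2, 1], [0, 0, 0, 0, 0.34, -0.17, 1], [0, 0, 0, 0, 0.35, -0.14, 1], [0, 0, 0, 0, 0.36, -0.11, 1], [0, 0, 0, 0, 0.37, -0.08, 1], [0, 0, 0, 0, 0.37, -0.05, 1], [0, 0, 0, 0, 0.38, -0.02, 1], [0, 0, 0, 0, 0.38, 0.02, 1], [0, 0, 0, 0, 0.37, 0.05, 1], [0, 0, 0, 0, 0.37, 0.08, 1], [0, 0, 0, 0, 0.36, 0.11, 1], [0, 0, 0, 0, 0.35, 0.14, 1]]
  ]
}}

```text
time_s: 8.65
position: [569.0, 372.0, 241.9]
tcp_rot: [[-0.509, 0.861, -0.009], [0.861, 0.509, -0.003], [0.002, -0.009, -1.0]]
wrist_force: [-35.4, -18.3, 27.9]
width: 0.104
grasp_force: 24.6
```

Emit:
{"api": "step_arm", "payload": {
  "motion": [
    [[0, 0, 0, 0, 0, 0, 1], [0, 0, 0, 0, 0, 0, 1]]
  ]
}}

```text
time_s: 8.85
position: [568.6, 371.6, 241.3]
tcp_rot: [[-0.509, 0.861, -0.009], [0.861, 0.509, -0.003], [0.002, -0.009, -1.0]]
wrist_force: [-13.6, -3.8, 7.5]
width: 0.107
grasp_force: 21.5
```

Emit:
{"api": "step_arm", "payload": {
  "motion": [
    [[0, 0, 0, 0, 0, 0, 0.6], [0, 0, 0, 0, 0, 0, 0.6], [0, 0, 0, 0, 0, 0, 0.6], [0, 0, 0, 0, 0, -0.5, 0.6], [0, 0, 0, 0, 0, -1, 0.6], [0, 0, 0, 0, 0, -1, 0.6], [0, 0, 0, 0, 0, -1, 0.6], [0, 0, 0, 0, 0, -0.5, 0.6], [0, 0, 0, 0, 0, 0, 0.6]]
  ]
}}

```text
time_s: 9.75
position: [573.5, 373.0, 404.4]
tcp_rot: [[-0.508, 0.861, 0.008], [0.861, 0.508, 0.004], [-0.0, 0.009, -1.0]]
wrist_force: [-0.3, 0.7, 0.3]
width: 0.403
grasp_force: 0.0
```

Run:
```python
from h import *
np.set_printoptions(precision=1,suppress=True)
from cell import telemetry
s=telemetry.state();R=s['tcp_rot'];p=s['position'];print(p,R,s['joint_positions'],s['wrist_force'])
im=imaging.camera('scene');cv2.imwrite('pics/s2.png',im)
d=imaging.camera('side');cv2.imwrite('pics/d2.png',d)
o=np.hstack([cv2.resize(im[240:420,220:430],(420,360)),cv2.resize(d[40:220,190:370],(360,360))])
cv2.imwrite('pics/m3.png',o)
```

```text
[573.5 373.  404.4] [[-0.5  0.9  0. ]
 [ 0.9  0.5  0. ]
 [-0.   0.  -1. ]] [ 0.6  0.5  1.  -0.   1.7  0. ] [-0.3  0.7  0.3]
```

View pics/m3.png

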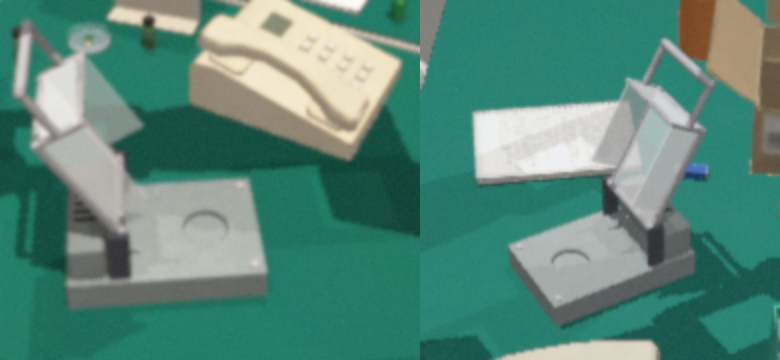

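The guard is leaning fully back. The nest ring is centred near scene (323,353) and side (265.5,170.5), and the raised bar's midpoint is near scene (231.5,268.5) and side (325,71).

Run:
```python
from h import *
np.set_printoptions(precision=1,suppress=True)
S,D=cam('scene'),cam('side')
print('bar',tri(S,(231.5,268.5),D,(325,71)))
print('nest',onz(S,(323,353),30),onz(D,(265.5,170.5),30),tri(S,(323,353),D,(265.5,170.5)))
# all pixels: dark cap of the sample vial in w1 was at (412.8,221.6); wrist pose then from its TCP
d=cv2.imread('pics/d2.png');a=cv2.imread('pics/s2.png')
for n,im,C,(x,y,w,h) in(('scene',a,S,(365,205,40,40)),('side',d,D,(255,342,35,40))):
    g=im[y:y+h,x:x+w].max(2); m=(g<75).astype(np.uint8)
    k,l,st,ce=cv2.connectedComponentsWithStats(m)
    for i in range(1,k):
        if st[i,4]>8: print(n,st[i],ce[i]+[x,y],onz(C,ce[i]+[x,y],47))
```

```text
bar (array([570.9, 373. , 238.7]), np.float64(4.52583399220971))
nest [437.  296.4  30. ] [441.6 292.5  30. ] (array([439.7, 294.5,  27.6]), np.float64(3.504707012827171))
scene [ 0  6  5  8 31] [366.9 214.8] [ 539.3 -211.6   47. ]
scene [16 15  5  3 13] [383.3 221. ] [ 486.4 -199.2   47. ]
side [14 11  8  8 43] [272.3 356.9] [ 485.6 -198.5   47. ]
```

Emit:
{"api": "step_arm", "payload": {
  "motion": [
    [[0, 0, 0, -0.13, -0.98, 0, 0.4], [0, 0, 0, -0.13, -0.98, 0, 0.4], [0, 0, 0, -0.13, -0.98, 0, 0.4], [0, 0, 0, -0.83, -0.48, 0, 0.4], [0, 0, 0, -0.83, -0.48, 0, 0.4], [0, 0, 0, -0.83, -0.48, 0, 0.4], [0, 0, 0, -0.83, -0.48, 0, 0.4], [0, 0, 0, -0.83, -0.48, 0, 0.4], [0, 0, 0, -0.83, -0.48, 0, 0.4], [0, 0, 0, -0.83, -0.48, 0, 0.4], [0, 0, 0, -0.83, -0.48, 0, 0.4], [0, 0, 0, -0.83, -0.48, 0, 0.4]]
  ]
}}

```text
time_s: 11.05
position: [481.5, -47.4, 398.0]
tcp_rot: [[-0.509, 0.861, -0.004], [0.861, 0.509, 0.0], [0.002, -0.003, -1.0]]
wrist_force: [-0.3, -0.8, -0.7]
width: 0.603
grasp_force: 0.0
```

Emit:
{"api": "step_arm", "payload": {
  "motion": [
    [[0, 0, 0, -0.83, -0.48, 0, 0.4], [0, 0, 0, -0.83, -0.48, 0, 0.4], [0, 0, 0, -0.83, -0.48, 0, 0.4], [0, 0, 0, -0.83, -0.48, 0, 0.4], [0, 0, 0, 0, 0, 1, 0.4], [0, 0, 0, 0, 0, 1, 0.4], [0, 0, 0, 0, 0, 1, 0.4], [0, 0, 0, 0, 0, 1, 0.4], [0, 0, 0, 0, 0, 1, 0.4], [0, 0, 0, 0, 0, 0, 0.4], [0, 0, 0, 0, 0, 0, 0.4]]
  ]
}}

```text
time_s: 12.15
position: [483.2, -199.1, 199.6]
tcp_rot: [[-0.509, 0.861, -0.002], [0.861, 0.509, 0.001], [0.002, -0.002, -1.0]]
wrist_force: [-0.7, -1.4, 0.1]
width: 0.595
grasp_force: 0.0
```

Run:
```python
from h import *
np.set_printoptions(precision=2,suppress=True)
from cell import telemetry
s=telemetry.state();R=s['tcp_rot'];p=s['position'];print(p,R,s['width'])
W=cam('wrist'); im=imaging.camera('wrist'); cv2.imwrite('pics/w4.png',im)
print(proj(W,[[486,-199,53],[486,-199,9]]))
```

```text
[ 483.22 -199.08  199.56] [[-0.51  0.86 -0.  ]
 [ 0.86  0.51  0.  ]
 [ 0.   -0.   -1.  ]] 0.594840532997628
[[321.68 228.16]
 [321.02 214.86]]
```

View pics/w4.png

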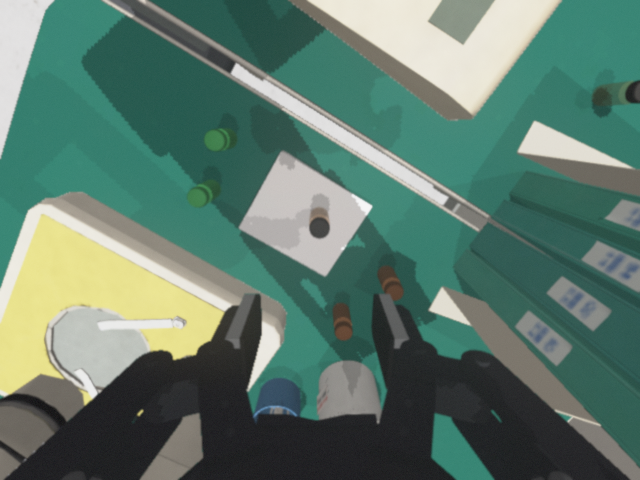

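The cap is at (319.5,226.5), within about 1 mm of straight below the grasp point, and both finger paths are clear of the brown and green vials.

Emit:
{"api": "step_arm", "payload": {
  "motion": [
    [[0, 0, 0, 0, 0.02, 1, 0.45], [0, 0, 0, 0, 0, 1, 0.5], [0, 0, 0, 0, 0, 1, 0.5], [0, 0, 0, 0, 0, 0.7, 0.5], [0, 0, 0, 0, 0, 0.35, 0.5], [0, 0, 0, 0, 0, 0, 0.5], [0, 0, 0, 0, 0, 0, 0.5]]
  ]
}}

```text
time_s: 12.9
position: [486.1, -199.6, 40.1]
tcp_rot: [[-0.509, 0.861, 0.004], [0.861, 0.509, -0.002], [-0.003, 0.002, -1.0]]
wrist_force: [-0.3, -0.4, 0.7]
width: 0.504
grasp_force: 0.0
```

Emit:
{"api": "step_arm", "payload": {
  "motion": [
    [[0, 0, 0, 0, 0, 0, 0.6], [0, 0, 0, 0, 0, 0, 0.7], [0, 0, 0, 0, 0, 0, 0.8], [0, 0, 0, 0, 0, 0, 0.9], [0, 0, 0, 0, 0, 0, 0.9], [0, 0, 0, 0, 0, 0, 0.9]]
  ],
  "force": 25
}}

```text
time_s: 13.5
position: [485.2, -199.2, 39.5]
tcp_rot: [[-0.509, 0.861, 0.002], [0.861, 0.509, -0.001], [-0.002, 0.001, -1.0]]
wrist_force: [-1.2, 0.4, 6.6]
width: 0.198
grasp_force: 24.4
```

Emit:
{"api": "step_arm", "payload": {
  "motion": [
    [[0, 0, 0, 0, 0, -0.3, 0.9], [0, 0, 0, 0, 0, -0.7, 0.9], [0, 0, 0, 0, 0, -1, 0.9], [0, 0, 0, 0, 0, -1, 0.9], [0, 0, 0, 0, 0, -1, 0.9], [0, 0, 0, 0.4, 0.18, 0, 0.9], [0, 0, 0, 0.7, 0.32, 0, 0.9], [0, 0, 0, 0.8, 0.37, 0, 0.9], [0, 0, 0, 0.8, 0.37, 0, 0.9], [0, 0, 0, 0.8, 0.37, 0, 0.9], [0, 0, 0, 0.8, 0.37, 0, 0.9], [0, 0, 0, 0.8, 0.37, 0, 0.9]]
  ]
}}

```text
time_s: 14.7
position: [460.4, 26.2, 198.1]
tcp_rot: [[-0.509, 0.861, -0.001], [0.861, 0.509, 0.0], [0.0, -0.001, -1.0]]
wrist_force: [-0.5, -0.2, 0.1]
width: 0.2
grasp_force: 24.5
```

Emit:
{"api": "step_arm", "payload": {
  "motion": [
    [[0, 0, 0, 0.8, 0.37, 0, 0.9], [0, 0, 0, 0.8, 0.37, 0, 0.9], [0, 0, 0, 0.8, 0.37, 0, 0.9], [0, 0, 0, 0.8, 0.37, 0, 0.9], [0, 0, 0, 0.8, 0.37, 0, 0.9], [0, 0, 0, 0.8, 0.37, 0, 0.9], [0, 0, 0, 0.6, 0.28, 0, 0.9], [0, 0, 0, 0.4, 0.18, 0, 0.9], [0, 0, 0, 0, 0, 0, 0.9], [0, 0, 0, 0, 0, 0, 0.9], [0, 0, 0, 0, 0, 0, 0.9]]
  ]
}}

```text
time_s: 15.8
position: [435.5, 278.0, 198.1]
tcp_rot: [[-0.508, 0.861, -0.001], [0.861, 0.508, -0.001], [-0.0, -0.001, -1.0]]
wrist_force: [0.2, 0.0, 1.0]
width: 0.201
grasp_force: 24.5
```

Run:
```python
from h import *
np.set_printoptions(precision=3,suppress=True)
from cell import telemetry
s=telemetry.state();R=s['tcp_rot'];p=s['position'];print(p,R,s['width'],s['grasp_force'])
W=cam('wrist'); im=imaging.camera('wrist'); cv2.imwrite('pics/w5.png',im)
t=np.array([434.3,291.4,54.5]);print(R.T@(t-p))
print(proj(W,[[439.5,294.5,30]]))
d=imaging.camera('side'); cv2.imwrite('pics/d3.png',d)
cv2.imwrite('pics/m4.png',np.hstack([cv2.resize(im,(480,360)),cv2.resize(d[60:220,190:330],(315,360))]))
```

```text
[435.475 278.006 198.117] [[-0.508  0.861 -0.001]
 [ 0.861  0.508 -0.001]
 [-0.    -0.001 -1.   ]] 0.20111633582988453 24.509376492351294
[ 12.197   5.927 143.606]
[[332.06  205.844]]
```

View pics/m4.png

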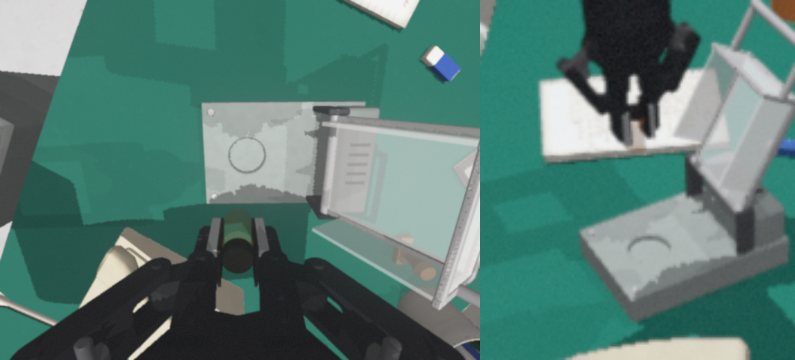

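The wrist picture puts the nest ring at (328,206.5), within about 3 mm of the estimate. The vial sits centred and upright in the fingers, and the raised hood is well clear.

Emit:
{"api": "step_arm", "payload": {
  "motion": [
    [[0, 0, 0, 0.31, 0.18, 0, 0.9], [0, 0, 0, 0, 0, 0.5, 0.9], [0, 0, 0, 0, 0, 0.8, 0.9], [0, 0, 0, 0, 0, 0.8, 0.9], [0, 0, 0, 0, 0, 0.6, 0.9], [0, 0, 0, 0, 0, 0.4, 0.9], [0, 0, 0, 0, 0, 0.2, 0.9], [0, 0, 0, 0, 0, 0, 0.9], [0, 0, 0, 0, 0, 0, 0.9]]
  ]
}}

```text
time_s: 16.8
position: [436.3, 293.7, 66.9]
tcp_rot: [[-0.509, 0.861, 0.001], [0.861, 0.509, 0.001], [0.0, 0.001, -1.0]]
wrist_force: [-0.0, 0.1, -0.2]
width: 0.2
grasp_force: 24.5
```

Run:
```python
from h import *
np.set_printoptions(precision=2,suppress=True)
from cell import telemetry
s=telemetry.state();print(s['position'],s['wrist_force'])
d=imaging.camera('side'); cv2.imwrite('pics/d4.png',d)
a=imaging.camera('scene'); cv2.imwrite('pics/s4.png',a)
cv2.imwrite('pics/m5.png',np.hstack([cv2.resize(a[260:400,235:375],(400,400),interpolation=2),cv2.resize(d[90:210,210:330],(400,400),interpolation=2)]))
```

```text
[436.32 293.75  66.93] [-0.02  0.11 -0.17]
```

View pics/m5.png

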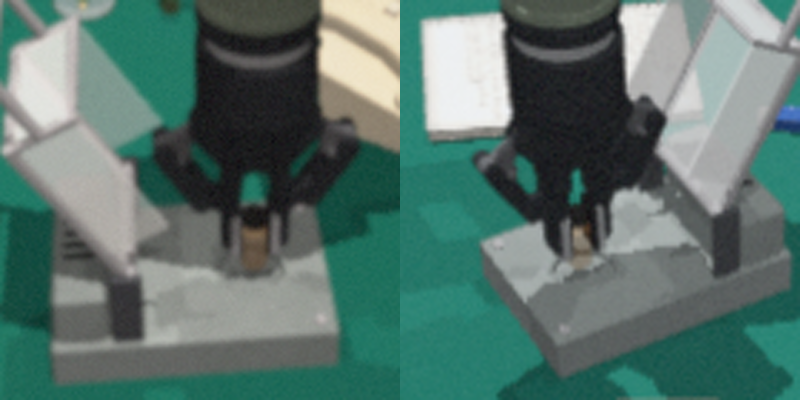

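The vial is upright over the nest ring with about 12 mm to go, and the gripper is clear of the hood.

Emit:
{"api": "step_arm", "payload": {
  "motion": [
    [[0, 0, 0, 0, 0, 0.1, 0.9], [0, 0, 0, 0, 0, 0.1, 0.9], [0, 0, 0, 0, 0, 0.06, 0.9], [0, 0, 0, 0, 0, 0.04, 0.9], [0, 0, 0, 0, 0, 0, 0.9], [0, 0, 0, 0, 0, 0, 0.9]]
  ]
}}

```text
time_s: 17.5
position: [435.6, 293.1, 54.6]
tcp_rot: [[-0.509, 0.861, -0.0], [0.861, 0.509, -0.0], [-0.0, -0.0, -1.0]]
wrist_force: [-1.3, -0.6, 5.6]
width: 0.2
grasp_force: 24.9
```

Emit:
{"api": "step_arm", "payload": {
  "motion": [
    [[0, 0, 0, 0, 0, 0, 0.78], [0, 0, 0, 0, 0, 0, 0.75], [0, 0, 0, 0, 0, 0, 0.7], [0, 0, 0, 0, 0, 0, 0.6], [0, 0, 0, 0, 0, 0, 0.6], [0, 0, 0, 0, 0, -0.2, 0.6], [0, 0, 0, 0, 0, -0.5, 0.6], [0, 0, 0, 0, 0, -1, 0.6], [0, 0, 0, 0, 0, -1, 0.6], [0, 0, 0, 0, 0, -1, 0.6], [0, 0, 0, 0, 0, 0, 0.6], [0, 0, 0, 0, 0, 0, 0.6]]
  ]
}}

```text
time_s: 18.7
position: [435.9, 293.3, 203.5]
tcp_rot: [[-0.509, 0.861, 0.002], [0.861, 0.509, 0.001], [-0.0, 0.003, -1.0]]
wrist_force: [-0.3, -0.4, -0.1]
width: 0.397
grasp_force: 0.0
```

Run:
```python
from h import *
np.set_printoptions(precision=2,suppress=True)
from cell import telemetry
s=telemetry.state();print(s['position'],s['wrist_force'])
w=imaging.camera('wrist'); cv2.imwrite('pics/w6.png',w)
d=imaging.camera('side'); cv2.imwrite('pics/d5.png',d)
a=imaging.camera('scene'); cv2.imwrite('pics/s5.png',a)
cv2.imwrite('pics/m6.png',np.hstack([cv2.resize(a[260:400,235:375],(400,400),interpolation=2),cv2.resize(d[90:210,210:330],(400,400),interpolation=2)]))
```

```text
[435.9  293.34 203.51] [-0.34 -0.44 -0.11]
```

View pics/m6.png

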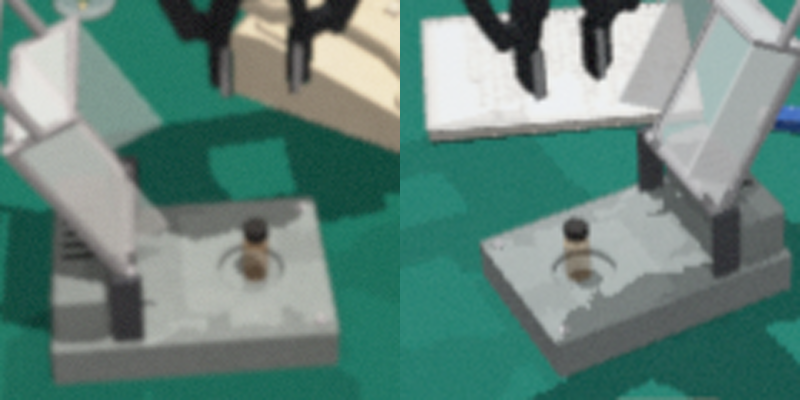

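The vial stands upright and free inside the nest ring at (255,250) in the left panel and (577,250) in the right, and the guard is still back. Next I'll re-grasp the bar.

Emit:
{"api": "step_arm", "payload": {
  "motion": [
    [[0, 0, 0, 0, 0, -1, 0.6], [0, 0, 0, 0, 0, -1, 0.6], [0, 0, 0, 0, 0, -1, 0.6], [0, 0, 0, 0, 0, -1, 0.6], [0, 0, 0, 0, 0, -1, 0.6], [0, 0, 0, 0, 0, 0, 0.6], [0, 0, 0, 0, 0.96, 0, 0.6], [0, 0, 0, 0, 0.96, 0, 0.6], [0, 0, 0, 0, 0.96, 0, 0.6], [0, 0, 0, 0, 0.96, 0, 0.6], [0, 0, 0, 0, 0, 0, 0.6], [0, 0, 0, 0, 0, 0, 0.6]]
  ]
}}

```text
time_s: 20.05
position: [568.2, 371.5, 398.6]
tcp_rot: [[-0.509, 0.861, -0.005], [0.861, 0.509, -0.003], [-0.0, -0.006, -1.0]]
wrist_force: [-1.3, 0.3, 0.9]
width: 0.402
grasp_force: 0.0
```

Run:
```python
from h import *
np.set_printoptions(precision=2,suppress=True)
from cell import telemetry
s=telemetry.state();R=s['tcp_rot'];p=s['position'];print(p,R.T@(np.array([568.6,371.6,241.5])-p))
W=cam('wrist');w=imaging.camera('wrist'); cv2.imwrite('pics/w7.png',w)
e=np.array([568.6,371.6,241.5]);a=np.array([-.509,.861,0])*46
q=proj(W,[e-a,e,e+a]);print(q)
# bar column: bright edges along rows near predicted bar
for t in (0.2,0.5,0.8):
    c=q[0]*(1-t)+q[2]*t; y=int(round(c[1]));x=int(round(c[0]))
    print(y,x-20,w[y,x-20:x+21].mean(1).astype(int))
xs=np.arange(-0.1138+.0,2.0,1)
ee=np.linspace(1.977,-0.118,47)
print(np.round(np.c_[np.diff(-176.1*np.cos(ee)),-np.diff(176.1*np.sin(ee))]/40,2).tolist())
```

```text
[568.25 371.49 398.56] [ -0.04   1.36 157.06]
[[319.83 272.2 ]
 [319.98 222.86]
 [320.14 168.37]]
251 300 [171 166 159 151 144 141 139 135 135 137 153 161 143 119 119 129 144 167
 180 194 191 179 161 133  93  75  73  72  71  71  72  73  72  72  70  73
  68  72  69  70  69]
220 300 [219 217 218 219 219 217 216 214 213 197 188 183 164 164 180 191 200 208
 207 202 190 177 159 132  96  78  77  76  77  79  90  96  95  86  77  76
  71  73  78  88  96]
189 300 [218 217 217 218 217 216 214 209 196 199 193 180 159 168 183 194 200 210
 209 199 188 176 156 131  94  77  75  75  76  86  93 100  97  87  78  75
  74  73  74  81  92]
[[-0.19, -0.08], [-0.19, -0.07], [-0.19, -0.06], [-0.19, -0.05], [-0.2, -0.04], [-0.2, -0.03], [-0.2, -0.02], [-0.2, -0.01], [-0.2, -0.0], [-0.2, 0.01], [-0.2, 0.01], [-0.2, 0.02], [-0.2, 0.03], [-0.2, 0.04], [-0.19, 0.05], [-0.19, 0.06], [-0.19, 0.07], [-0.19, 0.08], [-0.18, 0.08], [-0.18, 0.09], [-0.17, 0.1], [-0.17, 0.11], [-0.16, 0.12], [-0.16, 0.12], [-0.15, 0.13], [-0.15, 0.14], [-0.14, 0.14], [-0.13, 0.15], [-0.13, 0.16], [-0.12, 0.16], [-0.11, 0.17], [-0.1, 0.17], [-0.1, 0.18], [-0.09, 0.18], [-0.08, 0.18], [-0.07, 0.19], [-0.06, 0.19], [-0.05, 0.19], [-0.04, 0.2], [-0.04, 0.2], [-0.03, 0.2], [-0.02, 0.2], [-0.01, 0.2], [0.0, 0.2], [0.01, 0.2], [0.02, 0.2]]
```

Emit:
{"api": "step_arm", "payload": {
  "motion": [
    [[0, 0, 0, 0, 0, 0.9, 0.6], [0, 0, 0, 0, 0, 1, 0.6], [0, 0, 0, 0, 0, 0.9, 0.6], [0, 0, 0, 0, 0, 0.7, 0.6], [0, 0, 0, 0, 0, 0.4, 0.6], [0, 0, 0, 0, 0, 0, 0.6], [0, 0, 0, 0, 0, 0, 0.7], [0, 0, 0, 0, 0, 0, 0.8], [0, 0, 0, 0, 0, 0, 0.9], [0, 0, 0, 0, 0, 0, 1], [0, 0, 0, 0, 0, 0, 1], [0, 0, 0, 0, 0, 0, 1]]
  ],
  "force": 20
}}

```text
time_s: 21.3
position: [568.3, 371.6, 248.3]
tcp_rot: [[-0.509, 0.861, 0.002], [0.861, 0.509, 0.001], [-0.0, 0.003, -1.0]]
wrist_force: [-1.3, -1.6, 5.8]
width: 0.107
grasp_force: 19.8
```

Emit:
{"api": "step_arm", "payload": {
  "motion": [
    [[0, 0, 0, 0, 0, 0, 0.7], [0, 0, 0, 0, 0, 0, 0.7], [0, 0, 0, 0, 0, 0.1, 0.7], [0, 0, 0, 0, 0, 0.05, 0.7], [0, 0, 0, 0, 0, 0, 0.8], [0, 0, 0, 0, 0, 0, 0.9], [0, 0, 0, 0, 0, 0, 1], [0, 0, 0, 0, 0, 0, 1], [0, 0, 0, 0, 0, 0, 1]]
  ]
}}

```text
time_s: 22.2
position: [567.9, 371.3, 239.8]
tcp_rot: [[-0.509, 0.861, -0.0], [0.861, 0.509, -0.0], [-0.0, -0.001, -1.0]]
wrist_force: [0.8, 0.2, -3.1]
width: 0.107
grasp_force: 19.4
```

Gripped at the right height. Now the arc down, slowly.

Emit:
{"api": "step_arm", "payload": {
  "motion": [
    [[0, 0, 0, 0, -0.19, -0.08, 1], [0, 0, 0, 0, -0.19, -0.07, 1], [0, 0, 0, 0, -0.19, -0.06, 1], [0, 0, 0, 0, -0.19, -0.05, 1], [0, 0, 0, 0, -0.2, -0.04, 1], [0, 0, 0, 0, -0.2, -0.03, 1], [0, 0, 0, 0, -0.2, -0.02, 1], [0, 0, 0, 0, -0.2, -0.01, 1], [0, 0, 0, 0, -0.2, 0, 1], [0, 0, 0, 0, -0.2, 0.01, 1], [0, 0, 0, 0, -0.2, 0.01, 1], [0, 0, 0, 0, -0.2, 0.02, 1]]
  ]
}}

```text
time_s: 23.4
position: [486.5, 322.5, 253.6]
tcp_rot: [[-0.509, 0.861, 0.002], [0.861, 0.509, -0.001], [-0.001, 0.001, -1.0]]
wrist_force: [3.4, -3.5, 2.5]
width: 0.105
grasp_force: 20.3
```

Emit:
{"api": "step_arm", "payload": {
  "motion": [
    [[0, 0, 0, 0, -0.2, 0.03, 1], [0, 0, 0, 0, -0.2, 0.04, 1], [0, 0, 0, 0, -0.19, 0.05, 1], [0, 0, 0, 0, -0.19, 0.06, 1], [0, 0, 0, 0, -0.19, 0.07, 1], [0, 0, 0, 0, -0.19, 0.08, 1], [0, 0, 0, 0, -0.18, 0.08, 1], [0, 0, 0, 0, -0.18, 0.09, 1], [0, 0, 0, 0, -0.17, 0.1, 1], [0, 0, 0, 0, -0.17, 0.11, 1], [0, 0, 0, 0, -0.16, 0.12, 1], [0, 0, 0, 0, -0.16, 0.12, 1]]
  ]
}}

```text
time_s: 24.6
position: [411.0, 278.1, 214.8]
tcp_rot: [[-0.509, 0.861, -0.0], [0.861, 0.509, -0.001], [-0.001, -0.001, -1.0]]
wrist_force: [4.3, -3.1, 0.2]
width: 0.111
grasp_force: 20.2
```

Emit:
{"api": "step_arm", "payload": {
  "motion": [
    [[0, 0, 0, 0, -0.15, 0.13, 1], [0, 0, 0, 0, -0.15, 0.14, 1], [0, 0, 0, 0, -0.14, 0.14, 1], [0, 0, 0, 0, -0.13, 0.15, 1], [0, 0, 0, 0, -0.13, 0.16, 1], [0, 0, 0, 0, -0.12, 0.16, 1], [0, 0, 0, 0, -0.11, 0.17, 1], [0, 0, 0, 0, -0.1, 0.17, 1], [0, 0, 0, 0, -0.1, 0.18, 1], [0, 0, 0, 0, -0.09, 0.18, 1], [0, 0, 0, 0, -0.08, 0.18, 1], [0, 0, 0, 0, -0.07, 0.19, 1]]
  ]
}}

```text
time_s: 25.8
position: [363.9, 250.7, 136.6]
tcp_rot: [[-0.509, 0.861, -0.0], [0.861, 0.509, -0.0], [-0.0, -0.001, -1.0]]
wrist_force: [3.3, -4.0, 1.0]
width: 0.107
grasp_force: 20.3
```

Emit:
{"api": "step_arm", "payload": {
  "motion": [
    [[0, 0, 0, 0, -0.06, 0.19, 1], [0, 0, 0, 0, -0.05, 0.19, 1], [0, 0, 0, 0, -0.04, 0.18, 1], [0, 0, 0, 0, -0.03, 0.15, 1], [0, 0, 0, 0, -0.03, 0.14, 1], [0, 0, 0, 0, -0.02, 0.12, 1], [0, 0, 0, 0, -0.02, 0.12, 1], [0, 0, 0, 0, -0.01, 0.1, 1], [0, 0, 0, 0, 0, 0.1, 1], [0, 0, 0, 0, 0, 0.1, 1], [0, 0, 0, 0, 0, 0, 1], [0, 0, 0, 0, 0, 0, 1]]
  ]
}}

```text
time_s: 27.0
position: [355.4, 245.9, 81.2]
tcp_rot: [[-0.509, 0.861, -0.0], [0.861, 0.509, -0.0], [0.0, -0.0, -1.0]]
wrist_force: [3.0, -2.6, -1.4]
width: 0.108
grasp_force: 20.5
```

Emit:
{"api": "step_arm", "payload": {
  "motion": [
    [[0, 0, 0, 0, 0, 0.08, 1], [0, 0, 0, 0, 0, 0.08, 1], [0, 0, 0, 0, 0, 0.07, 1], [0, 0, 0, 0, 0, 0.06, 1], [0, 0, 0, 0, 0, 0.06, 1], [0, 0, 0, 0, 0.01, 0.05, 1], [0, 0, 0, 0, 0, 0.05, 1], [0, 0, 0, 0, 0.01, 0.05, 1], [0, 0, 0, 0, 0, 0, 1], [0, 0, 0, 0, 0, 0, 1]]
  ]
}}

```text
time_s: 28.0
position: [356.0, 246.2, 61.2]
tcp_rot: [[-0.509, 0.861, -0.0], [0.861, 0.509, -0.0], [0.0, -0.0, -1.0]]
wrist_force: [1.4, -0.8, -2.0]
width: 0.105
grasp_force: 20.7
```

Emit:
{"api": "step_arm", "payload": {
  "motion": [
    [[0, 0, 0, 0, 0, 0.04, 1], [0, 0, 0, 0, 0, 0.03, 1], [0, 0, 0, 0, 0, 0.02, 1], [0, 0, 0, 0, 0, 0.02, 1], [0, 0, 0, 0, 0, 0, 1], [0, 0, 0, 0, 0, 0, 1]]
  ]
}}

```text
time_s: 28.6
position: [356.4, 246.4, 57.1]
tcp_rot: [[-0.509, 0.861, 0.001], [0.861, 0.509, 0.0], [0.0, 0.001, -1.0]]
wrist_force: [2.2, 0.1, -0.3]
width: 0.102
grasp_force: 21.0
```

Emit:
{"api": "step_arm", "payload": {
  "motion": [
    [[0, 0, 0, 0, 0, 0.03, 1], [0, 0, 0, 0, 0, 0.03, 1], [0, 0, 0, 0, 0, 0, 1], [0, 0, 0, 0, 0, 0, 1]]
  ]
}}

```text
time_s: 29.0
position: [356.5, 246.4, 56.5]
tcp_rot: [[-0.509, 0.861, 0.001], [0.861, 0.509, 0.001], [0.0, 0.001, -1.0]]
wrist_force: [-2.5, -3.3, 21.0]
width: 0.108
grasp_force: 22.6
```

Emit:
{"api": "step_arm", "payload": {
  "motion": [
    [[0, 0, 0, 0, 0, 0, 0.7], [0, 0, 0, 0, 0, 0, 0.6], [0, 0, 0, 0, 0, 0, 0.6], [0, 0, 0, 0, 0, 0, 0.6], [0, 0, 0, 0, 0, -0.3, 0.6], [0, 0, 0, 0, 0, -0.8, 0.6], [0, 0, 0, 0, 0, -1, 0.6], [0, 0, 0, 0, 0, -1, 0.6], [0, 0, 0, 0, 0, -1, 0.6], [0, 0, 0, 0, 0, 0, 0.6], [0, 0, 0, 0, 0, 0, 0.6]]
  ]
}}

```text
time_s: 30.1
position: [356.1, 246.2, 218.9]
tcp_rot: [[-0.509, 0.861, 0.001], [0.861, 0.509, 0.001], [0.0, 0.001, -1.0]]
wrist_force: [-0.3, -1.4, -0.0]
width: 0.4
grasp_force: 0.0
```

Run:
```python
from h import *
np.set_printoptions(precision=2,suppress=True)
from cell import telemetry
s=telemetry.state();print(s['position'],s['wrist_force'],s['width'])
W=cam('wrist');w=imaging.camera('wrist'); cv2.imwrite('pics/w8.png',w)
S=cam('scene');a=imaging.camera('scene'); cv2.imwrite('pics/s8.png',a)
h=np.array([508.3,336,78]);u=np.array([.861,.509,0]);v=np.array([-.509,.861,0])
def bar(q,y): e=q-.1138; return h-u*176.1*np.cos(e)+np.array([0,0,176.1*np.sin(e)])+v*y
# bar edges in scene view: gray (low saturation) pixels vs green desk, across the bar
for n,C,im in(('scene',S,a),('wrist',W,w)):
  sat=cv2.cvtColor(im,cv2.COLOR_BGR2HSV)[...,1]
  for y in(-25,0,25):
    c=proj(C,[bar(0,y)])[0]; x0=int(c[0])-14
    r=sat[int(round(c[1])),x0:x0+29]
    print(n,y,c,'q.05:',proj(C,[bar(.05,y)])[0],'lowsat cols',x0+np.where(r<100)[0])
# dark cap inside the hood (scene)
for C,im,n in((S,a,'scene'),(W,w,'wrist')):
  p=proj(C,[[435.8,292.6,66]])[0].astype(int);g=im[p[1]-12:p[1]+13,p[0]-12:p[0]+13].max(2)
  print(n,p,g.min(),np.argwhere(g<g.min()+25).mean(0)[::-1]+p-12)
```

```text
[356.15 246.25 218.94] [-0.32 -1.44 -0.02] 0.3998916033309202
scene -25 [369.85 329.44] q.05: [370.55 326.08] lowsat cols [367 368 369 370 371 372 373]
scene 0 [372.26 338.86] q.05: [373.   335.47] lowsat cols [369 370 371 372 373 374 375 376]
scene 25 [374.81 348.77] q.05: [375.57 345.35] lowsat cols [372 373 374 375 376 377 378]
wrist -25 [319.98 248.83] q.05: [319.2  252.35] lowsat cols [311 312 313 314 315 316 317 318 319 320 321 322 323]
wrist 0 [320.06 221.72] q.05: [319.26 224.55] lowsat cols [311 312 313 314 315 316 317 318 319 320 321 322 323]
wrist 25 [320.15 193.12] q.05: [319.33 195.18] lowsat cols [310 311 312 313 314 315 316 317 318 319 320 321 322 323]
scene [324 338] 210 [324. 338.]
wrist [427 224] 203 [427. 224.]
```

Run:
```python
from h import *
np.set_printoptions(precision=1,suppress=True)
S,D=cam('scene'),cam('side');h=np.array([508.3,336,78]);u=np.array([.861,.509,0]);v=np.array([-.509,.861,0])
def bar(q,y,r=176.1): e=q-.1138; return h-u*r*np.cos(e)+np.array([0,0,r*np.sin(e)])+v*y
d=imaging.camera('side');cv2.imwrite('pics/d8.png',d)
for n,C,y in(('scene',S,46),('side',D,-46)):
  for f in ((n+'0'),'s8' if n=='scene' else 'd8'):
    im=cv2.imread(f'pics/{f}.png');sat=cv2.cvtColor(im,cv2.COLOR_BGR2HSV)[...,1]
    c=[proj(C,[bar(q,y,160)])[0] for q in(0,.05,.1)];x=int(round(c[0][0]));r0=int(c[0][1])-14
    print(f,'pred',np.array(c).ravel(),'rows',r0+np.where(sat[r0:r0+26,x]<100)[0])
print([proj(D,[bar(0,y)])[0] for y in(-46,46)])
```

```text
scene0 pred [368.3 357.3 369.  354.2 369.5 351. ] rows [351 352 353 354 355 356 357]
s8 pred [368.3 357.3 369.  354.2 369.5 351. ] rows [355 356 357 358 359 360 361]
side0 pred [240.7 183.6 240.1 181.  239.6 178.2] rows [169 170 171 172 173 174 175 176 177 178 179 180 181 182]
d8 pred [240.7 183.6 240.1 181.  239.6 178.2] rows [169 170 171 172 173 174 175 176 177 178 179 180 183 184 185 186]
[array([234. , 186.7]), array([216.7, 162.3])]
```

The measured arm edges match the guard at 0 rad in both views, and the gripper is free of everything. Handing in.

```bash
python3 -c "
from cell import job
print(job.finish_job())"
```

```text
the job is handed in; nothing more can be done
None
```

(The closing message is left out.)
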